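# Hang the thermometer on the vaccine cool box

### The job

Take the digital thermometer out of its desk dock and hang it on the small cool box: slip the keyhole in its back plate over the headed stud on the box's metal channel, and slide it down until it is locked behind the head. The stud's height in the channel is not known exactly, so feel for it with a light touch (about 5 N is plenty, never over 15 N), and then let go so that the thermometer hangs upright and close against the channel, display outwards. Leave the other things on the table where they are.

Things in the scene. Friction and masses are not known exactly. Their poses are not given: they have to be found in the camera images.
- thermometer: White digital thermometer, 56 wide (y), 34 deep (x), 100 tall (z) mm, about 180 g, upright in the dock. Origin: bottom centre of its back face; x out of the display side, z up. Steel back plate 4 mm thick (x 0 to 4), full size. The housing's upper half (z 50 to 100) is a pocket 28 mm wide, open in front and on top, between two side walls: grip from above across these (56 mm).
- hole (a point): Centre of the keyhole's entry hole, on the thermometer's back face, mid-width, 66 mm above its bottom; axes as the thermometer's. It goes through the back plate and is seen in the pocket: an octagon 18 mm across its flats, from which a slot 9 mm wide runs straight up.
- lock (a point): Point on the thermometer's back face, mid-width, 80 mm above its bottom (14 mm above hole), same axes: where the stud's axis lies in the slot once the plate is slid fully down (the slot's closed top end is 3 mm above it).
- coolbox: Small fixed blue cool box, white lid, 260 wide (y), 200 deep, 172 tall mm. Origin: on the table below the middle of the face of its upright aluminium channel; x out of that face, z up. Channel 40 mm wide, 11 mm proud of the box, face from z 45 to 172 mm. Its stud is sprung: the head gives way at 1.5 N, reaches a rigid stop at 4.2 N, 4.5 mm in; it springs out through a hole in line.
- mount (a point): Nominal stud place: on the channel's face, mid-width, 152 mm above the table, axes as the box's. The stud is on the centre line but fixed anywhere from 14 mm below to 14 mm above this point. It stands out along x: neck 6 mm thick, flat head 14 mm wide, 8 mm thick, head front 15 mm and underside 7 mm off the face, so the plate slides behind it only within 3 mm of the face.
- dock: Fixed grey dock, 64 x 76 mm, its floor 6 mm above the table, rim 18 mm high, 2 mm play round the thermometer. Same axes as the thermometer that stands in it; its origin is on the table, 6 mm below the thermometer's origin. The thermometer is lifted straight up out of it.
- vial_a: Bystander: clear glass vial with a metal cap, 24 mm diameter, 42 mm tall, beside the dock; origin at its underside centre.
- vial_b: Bystander: amber glass vial with a metal cap, 24 mm diameter, 42 mm tall, near the dock; origin at its underside centre.
- coolpack: Bystander: flat blue coolant pack 100 x 65 x 28 mm lying in front of the channel; origin at its underside centre.
- bowl: Bystander: steel bowl, 110 mm wide, 40 mm tall; origin at its underside centre.
- tape: Bystander: roll of paper tape lying flat, 64 mm wide, 19 mm high; origin at its underside centre.
Not all that is in view belongs to the job. What is shaped like the thermometer but red is not meant.

How it is judged:
By the outcome, as a careful person would: the job done as asked, in the order asked, and still so for the second after the job is handed in, with the robot touching nothing.
It also fails if it takes over 61 s, if anything falls off the work surface, if the arm or the gripper's body presses on something with over 40 N, if the wrist force passes 120 N, or if a joint passes its speed limit or range.

### The arm

A 6-joint arm with a two-finger parallel gripper is mounted at the origin on the work surface. World frame = base frame: x ahead of the robot, y to its left, z up, the work surface at z = 0. Lengths are in mm, angles in rad, forces in N, time in s.
With the tool pointing down it reaches from about 350 to 775 mm from the base axis. Payload 7.3 kg.
Tool frame: the origin (TCP) lies between the finger pads; the fingertips stand 8 mm ahead of it and the grasp point (between the pads) lies 11 mm behind it; y points along the fingers, z is the direction in which the jaws open and shut, and the axes are right-handed (so a half turn about y gives the same grasp; the last joint's range is limited). The gripper opens to 92 mm and grips with 3 to 60 N. Pads are 19 mm wide; open, the fingers measure 130 mm over their backs; the gripper's body (75 mm by 190 mm) begins 47 mm behind the grasp point.
Start: joints at [1.039, 0.342, 1.524, -0, 1.275, -0.146], TCP at [197.545, 486.436, 234.741] pointing down, gripper open.
Joint ranges: [-2.53, 2.53], [-0.77, 2.02], [0.04, 2.7], [-1, 4.14], [0.28, 2.66], [-3.11, 3.11]. Speed limits (rad/s): [2.57, 2.57, 3.14, 3.14, 3.14, 3.14].

### API

Orientations are given as [roll, pitch, yaw] about the fixed x, y, z axes, in that order (R = Rz(yaw) Ry(pitch) Rx(roll)).
In Python, from plant import bot, vision, job gives the robot as it stands. The module is installed in compiled form; this text tells all that it offers.
- The arm moves only by the tool arm_command, never from a script. Its argument "deltas" is a list of rows, each a list of 4 numbers: the shift along the tool's x, y, z in m, then the turn about the tool's y in degrees. In form: [[x, y, z, twist], ...]. A call has 1 to 5 rows; each row shifts and turns the commanded pose from where the row before left it, along the tool's axes as they then stand; what a row does not reach is not made up. A row lasts 1/10 s, in which the tool goes at most 50 mm and 8.59 degrees, less where a joint would pass 70% of its speed; a pose out of reach is approached as far as the arm can. A call is refused whole if a number of a shift passes 0.05 or a number of a turn 8.59, either way. A call with a gripper value outside its range is refused whole. "claw" is the closure in counts, from 0 (fully open) to 255 (shut), set as the call begins (left out, the last holds). The fingers move at their own pace and stop on an object; the grip force is fixed at half the most. Time passes only in rows, so rows that do not move let the fingers close. It gives the time, the measured TCP pose, the force and the opening at its end, in the units of the state.
- bot.get_obs(): the state, without advancing time (a new reading comes with each control period).
- vision.capture(name): name is "scene" or "top"; returns a dict with "img" (420x560x3 uint8, red, green, blue), "camera_matrix" (3x3 intrinsics, pixels), "world_to_cam" (4x4, takes a point from world to camera coordinates). Camera axes: x right, y down, z forward; pixel columns grow to the right and rows downward; lengths in mm; the calibration is good to about 2 mm. A picture is of the moment at which its call begins. There is no depth.
- job.close_job(): hands the job in, once; it reports no verdict.
Trained networks look in a picture, given as the dict that the camera call returned (one of the last four; its "shot" number tells which), for a name from the list of things; names that differ only in an ending like _2 or _b are one class to them, and where a whole thing is asked for, a point or a joint stands for the part that bears it (a point fixed in the world has none). Each returns a list of dicts, best first, with "confidence" (0 to 1); they miss things now and then, are a little off and sometimes report something else, mostly with a low value. They report only what shows in the picture. A call takes as long as a camera call. They do not tell look-alikes from the thing itself.
- vision.find_in(picture, name): "xyz" ([x, y, z] in mm, in the coordinates of the camera as it stood for that picture, good to about 4 mm: the middle of the surface that is visible of it).
- vision.regions_of(picture, name): "mask" (420x560 bool, what is visible of it).
The state is a dict: "time": time; "joint_positions": joint angles; "dq": joint speeds; "tau": joint torques, N m; "tool_pos": TCP position; "tcp_rot": TCP orientation; "contact_force": force on the tool from outside, world axes, zero at the start; "moment": the same for the moment, N m; "grip_width": finger opening in mm.
Only numpy, scipy, OpenCV 4.12 (cv2) and the standard library are available. Lean on these libraries where they do the work, as an engineer would, in place of code of your own. Each camera call takes 0.05 s, during which the arm holds its last target. There are 200 camera calls.

## Working session

There is one attempt and no reset: what is moved stays moved. The work goes in short steps, Python scripts to look and compute and a tool call to move; the robot and the scene stay as the last step left them, time stands still between calls to the robot, and variables do not carry over. Pictures are saved under pics/ and viewed, about 8 in all and at most 12, crops included, and the job is handed in when it is done.

Besides the shell and the picture viewer there is one more tool, called after "Request:" by a JSON object that holds its "fn" and its "kwargs", one argument or row to a line. arm_command: Moves the arm, as the interface text tells. Its arguments: {"type":"object","properties":{"deltas":{"type":"array","items":{"type":"array","items":{"type":"number"}}},"claw":{"type":"number"}},"required":["deltas"]}

```bash
mkdir -p pics
cat > h.py <<'E'
import numpy as np, cv2
from plant import bot, vision, job
def save(p,n): cv2.imwrite('pics/'+n,cv2.cvtColor(p['img'],cv2.COLOR_RGB2BGR))
def w2c(p): return np.array(p['world_to_cam'])
def world(p,c): return (np.linalg.inv(w2c(p))@np.append(c,1))[:3]
def proj(p,X):
    c=w2c(p)@np.append(X,1); u=np.array(p['camera_matrix'])@c[:3]; return u[:2]/u[2]
def ray(p,uv,z=None,axis=2):
    M=np.linalg.inv(w2c(p)); o=M[:3,3]; d=M[:3,:3]@np.linalg.inv(p['camera_matrix'])@np.array([uv[0],uv[1],1.])
    return o+d*(z-o[axis])/d[axis]
E
python3 - <<'E'
from h import *
print(bot.get_obs())
a=vision.capture('scene');b=vision.capture('top')
save(a,'s1.png');save(b,'t1.png')
for p in (a,b):
    print(np.linalg.inv(w2c(p)).round(2).tolist())
    for n in ['thermometer','hole','coolbox','dock','vial_a','coolpack','bowl','tape']:
        print(n,[(world(p,d['xyz']).round(0).tolist(),round(d['confidence'],2)) for d in vision.find_in(p,n)[:4]])
E
```

```text
{'time': 0.0, 'joint_positions': array([ 1.03903010e+00,  3.42714010e-01,  1.52503981e+00,  1.14690317e-05,
        1.27537918e+00, -1.45965673e-01]), 'dq': array([-0.00167032, -0.00040327, -0.00014657, -0.00089138, -0.00182496,
       -0.00244285]), 'tau': array([-4.25844119e-04, -4.31210804e+01, -2.44235641e+01,  7.17965886e-02,
        5.53358858e-02, -1.13602864e-04]), 'tool_pos': array([197.31277652, 486.07962456, 234.04151525]), 'tcp_rot': array([-1.57231870e+00,  2.34890381e-04, -3.85804083e-01]), 'contact_force': array([ 0.12423164, -0.0593895 ,  0.09190855]), 'moment': array([0.00848034, 0.03206966, 0.03033089]), 'grip_width': 91.89195619057344}
[[-0.35, 0.77, -0.53, 1157.85], [0.94, 0.29, -0.21, 221.6], [-0.01, -0.57, -0.82, 988.92], [0.0, 0.0, 0.0, 1.0]]
thermometer [([577.0, -231.0, 70.0], 0.9), ([471.0, -171.0, 70.0], 0.84), ([533.0, -319.0, 74.0], 0.65), ([664.0, -142.0, 72.0], 0.62)]
hole [([665.0, -142.0, 68.0], 0.86), ([468.0, -172.0, 69.0], 0.71), ([581.0, -236.0, 66.0], 0.68), ([531.0, -326.0, 71.0], 0.56)]
coolbox [([520.0, 174.0, 169.0], 0.92), ([579.0, -232.0, 6
[... 312 characters left out ...]
7], [-0.0, -0.21, -0.98, 1078.52], [0.0, 0.0, 0.0, 1.0]]
thermometer [([522.0, -339.0, 64.0], 0.97), ([654.0, -150.0, 56.0], 0.88), ([560.0, -228.0, 84.0], 0.71), ([457.0, -175.0, 76.0], 0.66)]
hole [([560.0, -233.0, 80.0], 0.98), ([456.0, -179.0, 79.0], 0.98), ([654.0, -147.0, 63.0], 0.67), ([523.0, -337.0, 67.0], 0.62)]
coolbox [([559.0, -229.0, 85.0], 0.67), ([462.0, 162.0, 167.0], 0.63)]
dock [([548.0, -218.0, 7.0], 0.74), ([453.0, 164.0, 172.0], 0.52), ([625.0, -265.0, 37.0], 0.51)]
vial_a [([564.0, -229.0, 83.0], 0.64), ([562.0, -158.0, 40.0], 0.5)]
coolpack [([737.0, 30.0, 20.0], 0.64), ([641.0, 181.0, 28.0], 0.57)]
bowl [([740.0, 26.0, 20.0], 0.8)]
tape [([583.0, -11.0, 21.0], 0.63)]
```

```bash
python3 -c "
import cv2,numpy as np
a=cv2.imread('pics/s1.png');b=cv2.imread('pics/t1.png')
"; ls pics
```

```text
s1.png
t1.png
```

View pics/s1.png

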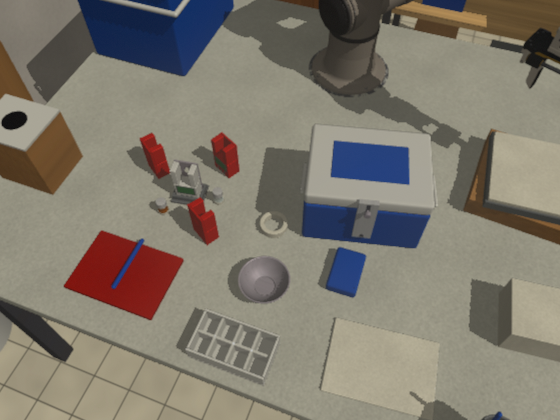

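View pics/t1.png

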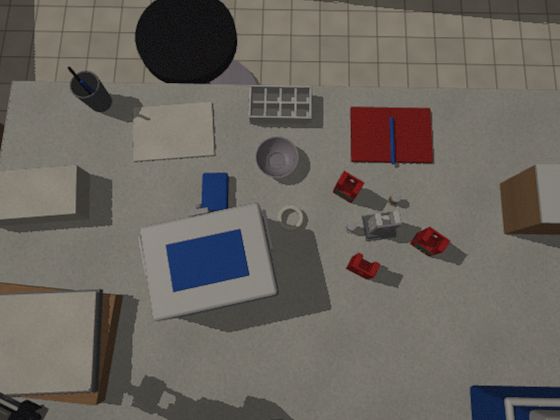

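The scene view shows the white thermometer in its dock at about (186,182) with red look-alikes at (155,155), (226,155) and (203,220). The channel and stud are at (366,215). In the top view the thermometer is at (381,222) and the cool box at (207,262).

Next I'll enlarge the relevant areas.

```bash
python3 -c "
import cv2,numpy as np
a=cv2.imread('pics/s1.png');b=cv2.imread('pics/t1.png')
f=lambda i,x,y,w,h:cv2.resize(i[y:y+h,x:x+w],(400,300),interpolation=cv2.INTER_CUBIC)
o=np.vstack([np.hstack([f(a,140,140,100,75),f(b,330,190,100,75)]),np.hstack([f(a,320,180,100,75),f(b,170,170,100,75)])])
cv2.imwrite('pics/c1.png',o)"
```

```text
(no output)
```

View pics/c1.png

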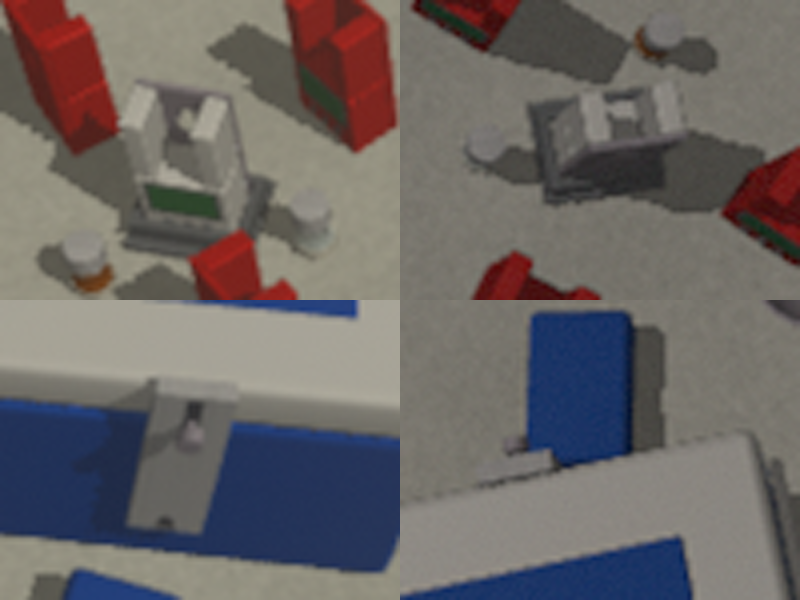

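```bash
cat > fit.py <<'E'
from h import *
from scipy.optimize import least_squares
def pose(q,P,z0): 
    c,s=np.cos(q[2]),np.sin(q[2]); P=np.asarray(P,float)
    return np.c_[q[0]+c*P[:,0]-s*P[:,1], q[1]+s*P[:,0]+c*P[:,1], z0+P[:,2]]
E
cat > f1.py <<'E'
from fit import *
a=vision.capture('scene');b=vision.capture('top')
print(np.array(a['camera_matrix']).tolist(),b['camera_matrix'][0][0])
px=lambda o,c:(np.array(o)+(np.array(c)+.5)/4-.5)
def solve(obs,q0,z0):
    r=lambda q:np.concatenate([proj(p,pose(q,[P],z0)[0])-px(o,c) for p,o,P,c in obs])
    s=least_squares(r,q0,loss='soft_l1'); print(s.x.round(3),r(s.x).round(1)); return s.x
A,B=(140,140),(330,190)
T=[(a,A,(0,-28,100),(137,80)),(a,A,(0,28,100),(236,96)),(a,A,(34,-28,50),(142,180)),(a,A,(34,28,50),(228,195)),
   (b,B,(0,28,100),(585,147-0)),(b,B,(0,-28,100),(683,133)),(b,B,(34,28,100),(580,90)),(b,B,(34,-28,100),(672,83))]
T=[(p,o,P,(c[0]-400 if p is b else c[0],c[1])) for p,o,P,c in T]
qt=solve(T,[565,-230,0],6)
A,B=(320,180),(170,170)
C=[(a,A,(0,-20,172),(155,80)),(a,A,(0,20,172),(238,87)),(a,A,(0,-20,45),(128,224)),(a,A,(0,20,45),(203,235)),
   (b,B,(0,20,172),(77,185)),(b,B,(0,-20,172),(153,154))]
qc=solve(C,[600,170,0],0)
np.save('q.npy',[qt,qc])
def over(p,o,q,z0,segs,n=8):
    i=cv2.resize(cv2.cvtColor(p['img'],cv2.COLOR_RGB2BGR)[o[1]:o[1]+75,o[0]:o[0]+100],(800,600),interpolation=cv2.INTER_CUBIC)
    for P in segs:
        U=[tuple(int(v) for v in ((proj(p,X)-o+.5)*n)) for X in pose(q,P,z0)]
        cv2.polylines(i,[np.array(U)],False,(0,255,255),1)
    return cv2.resize(i,(400,300),interpolation=cv2.INTER_AREA)
st=[[(0,-28,0),(0,28,0),(0,28,100),(0,-28,100),(0,-28,0)],[(34,-28,0),(34,28,0),(34,28,100),(34,14,100),(34,14,50),(34,-14,50),(34,-14,100),(34,-28,100),(34,-28,0)],[(0,28,100),(34,28,100)],[(0,-28,100),(34,-28,100)]]
t=np.arange(0,6.4,.4)
sc=[[(0,-20,45),(0,20,45),(0,20,172),(0,-20,172),(0,-20,45)],[(15,7*np.cos(k),152+7*np.sin(k)) for k in t]]
cv2.imwrite('pics/o1.png',np.vstack([np.hstack([over(a,(140,140),qt,6,st),over(b,(330,190),qt,6,st)]),np.hstack([over(a,A,qc,0,sc),over(b,B,qc,0,sc)])]))
E
python3 f1.py
```

```text
[[503.92769338613704, 0.0, 277.0496255312135], [0.0, 503.92769338613704, 202.91525998461645], [0.0, 0.0, 1.0]] 434.95062086323367
[ 5.51554e+02 -2.32601e+02  1.50000e-01] [ 1.2 -0.3  0.1 -0.4 -1.  -0.4  0.6 -0.2  0.4 -0.1  0.3  0.2 -0.9 -0.5
  0.3 -1.9]
[5.62822e+02 1.85167e+02 3.08000e-01] [ 0.7  1.   0.4  0.1  0.1 -1.6 -0.2 -3.6  0.8 -2.6  0.  -0.1]
```

View pics/o1.png

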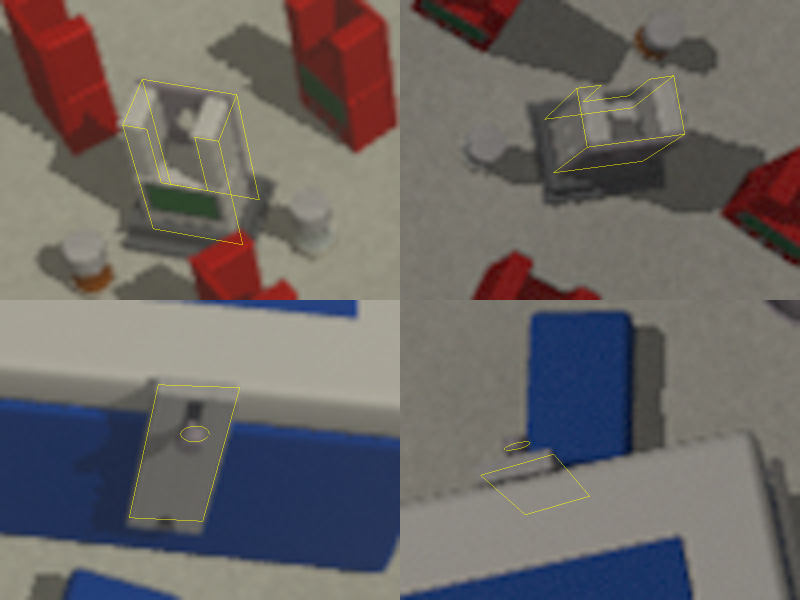

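Overlay result: the thermometer fit is good to 1-2 px. My channel top clicks were on the channel's rear edge (crop row about 380), so I'll enlarge the channel and refine that fit.

```bash
python3 -c "
import cv2,numpy as np
a=cv2.imread('pics/s1.png');b=cv2.imread('pics/t1.png')
f=lambda i,x,y:cv2.resize(i[y:y+60,x:x+40],(400,600),interpolation=cv2.INTER_CUBIC)
cv2.imwrite('pics/c2.png',cv2.convertScaleAbs(np.hstack([f(a,346,185),f(b,182,175)]),alpha=1.5))"
```

```text
(no output)
```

View pics/c2.png

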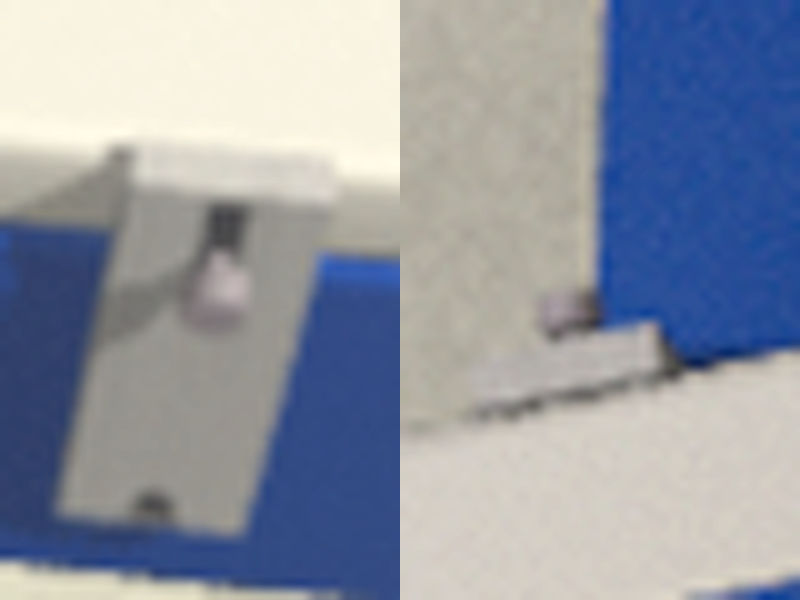

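Request:
{"fn": "arm_command", "kwargs": {
  "deltas": [
    [0, 0, 0, -7.67],
    [0, 0, 0, -7.67],
    [0, 0, 0, -7.67],
    [0, 0, 0, -7.67],
    [0.0154, 0, -0.0449, 0]
  ],
  "claw": 55
}}

```text
time: 1.5
tool_pos: [218.5, 446.8, 234.5]
tcp_rot: [-1.569, -0.0, 0.158]
contact_force: [2.2, 0.6, 0.2]
grip_width: 71.9
```

Request:
{"fn": "arm_command", "kwargs": {
  "deltas": [
    [0.0154, 0, -0.0449, 0],
    [0.0154, 0, -0.0449, 0],
    [0.0154, 0, -0.0449, 0],
    [0.0154, 0, -0.0449, 0],
    [0.0154, 0, -0.0449, 0]
  ]
}}

```text
time: 2.0
tool_pos: [329.6, 232.2, 235.0]
tcp_rot: [-1.57, -0.001, 0.15]
contact_force: [1.1, 0.9, 1.0]
grip_width: 72.2
```

Request:
{"fn": "arm_command", "kwargs": {
  "deltas": [
    [0.0154, 0, -0.0449, 0],
    [0.0154, 0, -0.0449, 0],
    [0.0154, 0, -0.0449, 0],
    [0.0154, 0, -0.0449, 0],
    [0.0154, 0, -0.0449, 0]
  ]
}}

```text
time: 2.5
tool_pos: [439.3, 21.3, 235.0]
tcp_rot: [-1.571, -0.001, 0.149]
contact_force: [0.6, 0.9, 0.9]
grip_width: 72.0
```

Request:
{"fn": "arm_command", "kwargs": {
  "deltas": [
    [0.0154, 0, -0.0449, 0],
    [0.0154, 0, -0.0449, 0],
    [0.0154, 0, -0.0449, 0],
    [0.0154, 0, -0.0449, 0],
    [0.0154, 0, -0.0449, 0]
  ]
}}

```text
time: 3.0
tool_pos: [548.9, -189.1, 234.7]
tcp_rot: [-1.571, -0.0, 0.149]
contact_force: [1.3, 0.4, 0.1]
grip_width: 72.0
```

The enlargement shows the channel face corners in the scene crop at (133,197), (320,203), (55,515) and (243,537). The stud head is at about (220,293). In the top crop the face's top edge runs from (478,368) to (655,325), with the head at (570,308).

Request:
{"fn": "arm_command", "kwargs": {
  "deltas": [
    [0.015, 0, -0.0435, 0],
    [0, 0.035, 0, 0],
    [0, 0.035, 0, 0],
    [0, 0.035, 0, 0],
    [0, 0, 0, 0]
  ]
}}

```text
time: 3.5
tool_pos: [566.8, -226.6, 124.7]
tcp_rot: [-1.564, 0.008, 0.149]
contact_force: [0.4, 1.1, -0.1]
grip_width: 71.9
```

```bash
cat > f2.py <<'E'
from fit import *
a=vision.capture('scene');b=vision.capture('top')
n=10
A,B=(346,185),(182,175)
px=lambda o,c:(np.array(o)+(np.array(c)+.5)/n-.5)
C=[(a,A,(0,-20,172),(133,197)),(a,A,(0,20,172),(322,205)),(a,A,(0,-20,45),(55,515)),(a,A,(0,20,45),(243,537)),(a,A,(-11,-20,172),(130,140)),(a,A,(-11,20,172),(332,155)),
   (b,B,(0,20,172),(76,368)),(b,B,(0,-20,172),(255,325)),(b,B,(-11,20,172),(76,410)),(b,B,(-11,-20,172),(275,368))]
r=lambda q:np.concatenate([proj(p,pose(q,[P],0)[0])-px(o,c) for p,o,P,c in C])
s=least_squares(r,[570,185,.3],loss='soft_l1'); qc=s.x; print(qc,r(qc).round(1))
# per-camera fits
for k in (slice(0,6),slice(6,10)):
    rr=lambda q:np.concatenate([proj(p,pose(q,[P],0)[0])-px(o,c) for p,o,P,c in C[k]]); print(least_squares(rr,qc).x)
# stud heights: head centre at x=11
for p,o,c in ((a,A,(220,293)),(b,B,(170,308))):
    f=least_squares(lambda v:proj(p,pose(qc,[(11,v[0],v[1])],0)[0])-px(o,c),[0,152]).x if p is a else None
    print(f)
q=np.load('q.npy'); q[1]=qc; np.save('q.npy',q)
# lid yaw in the top picture
save(b,'t2.png');save(a,'s2.png')
i=cv2.resize(cv2.cvtColor(a['img'],cv2.COLOR_RGB2BGR)[130:230,120:260],(560,400),interpolation=cv2.INTER_CUBIC)
j=cv2.resize(cv2.cvtColor(b['img'],cv2.COLOR_RGB2BGR)[170:270,350:410],(240,400),interpolation=cv2.INTER_CUBIC)
cv2.imwrite('pics/c3.png',np.hstack([i,j]))
print(bot.get_obs()['tool_pos'],bot.get_obs()['contact_force'])
E
python3 f2.py
```

```text
[5.68863917e+02 1.86116109e+02 2.51073283e-01] [-0.1 -1.6  1.5 -0.6  0.4 -0.1  0.1 -0.7  0.3 -0.4  0.4 -0.2  0.1 -1.3
  0.7 -1.3  1.1 -0.6 -0.3 -0.6]
[5.70588410e+02 1.85726794e+02 2.62969097e-01]
[5.66775837e+02 1.86822376e+02 2.49415237e-01]
[1.20478308e-01 1.51810179e+02]
None
[ 569.80224414 -228.00455993  130.13436675] [0.29581474 0.37437541 1.17697614]
```

View pics/c3.png

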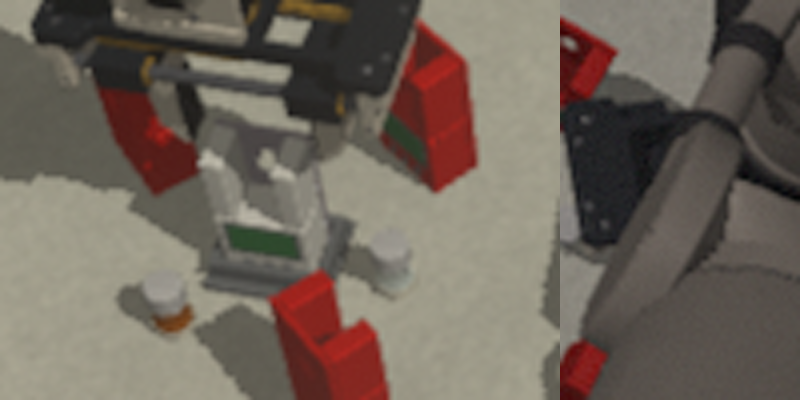

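The grip picture shows the fingers standing either side of the white thermometer, roughly centred, with the red look-alikes clear. I'll lower the tool now.

Request:
{"fn": "arm_command", "kwargs": {
  "deltas": [
    [0, 0.015, -0.001, 0],
    [0, 0.015, 0, 0],
    [0, 0.015, 0, 0],
    [0, 0.01, 0, 0],
    [0, 0, 0, 0]
  ]
}}

```text
time: 4.1
tool_pos: [570.1, -229.0, 75.2]
tcp_rot: [-1.571, -0.0, 0.15]
contact_force: [-0.5, 0.4, -0.1]
grip_width: 72.1
```

Request:
{"fn": "arm_command", "kwargs": {
  "deltas": [
    [0, 0, 0, 0],
    [0, 0, 0, 0],
    [0, 0, 0, 0],
    [0, 0, 0, 0],
    [0, 0, 0, 0]
  ],
  "claw": 180
}}

```text
time: 4.6
tool_pos: [570.7, -229.7, 76.0]
tcp_rot: [-1.573, -0.002, 0.15]
contact_force: [0.6, -1.4, 5.9]
grip_width: 56.3
```

Request:
{"fn": "arm_command", "kwargs": {
  "deltas": [
    [0, 0, 0, 0],
    [0, 0, 0, 0],
    [0, 0, 0, 0],
    [0, 0, 0, 0],
    [0, 0, 0, 0]
  ]
}}

```text
time: 5.1
tool_pos: [570.7, -229.7, 76.0]
tcp_rot: [-1.573, -0.002, 0.15]
contact_force: [0.9, -1.5, 5.8]
grip_width: 56.0
```

Request:
{"fn": "arm_command", "kwargs": {
  "deltas": [
    [0, -0.015, 0, 0],
    [0, -0.035, 0, 0],
    [0, -0.045, 0, 0],
    [0, -0.045, 0, 0],
    [0, -0.04, 0, 0]
  ]
}}

```text
time: 5.6
tool_pos: [569.4, -228.5, 256.4]
tcp_rot: [-1.57, 0.0, 0.15]
contact_force: [0.8, -0.2, -2.1]
grip_width: 56.5
```

Request:
{"fn": "arm_command", "kwargs": {
  "deltas": [
    [0, 0, 0, -6.0],
    [0.035, 0, 0.03, 0],
    [0.035, 0, 0.03, 0],
    [0.035, 0, 0.03, 0],
    [0.035, 0, 0.03, 0]
  ]
}}

```text
time: 6.1
tool_pos: [675.3, -75.8, 253.9]
tcp_rot: [-1.57, 0.002, 0.254]
contact_force: [1.3, 0.4, -2.5]
grip_width: 56.0
```

Request:
{"fn": "arm_command", "kwargs": {
  "deltas": [
    [0.0037, 0, 0.0472, 0],
    [0.0037, 0, 0.0472, 0],
    [0.0037, 0, 0.0472, 0],
    [0.0037, 0, 0.0472, 0],
    [0.0037, 0, 0.0472, 0]
  ]
}}

```text
time: 6.6
tool_pos: [632.3, 157.4, 253.9]
tcp_rot: [-1.57, 0.002, 0.254]
contact_force: [0.9, 0.9, -2.3]
grip_width: 55.7
```

Request:
{"fn": "arm_command", "kwargs": {
  "deltas": [
    [0.0035, 0, 0.047, 0],
    [0, 0, 0, 0],
    [0, 0, 0, 0]
  ]
}}

```text
time: 6.9
tool_pos: [624.3, 203.0, 253.9]
tcp_rot: [-1.571, 0.002, 0.257]
contact_force: [0.3, -0.4, -3.2]
grip_width: 56.4
```

Request:
{"fn": "arm_command", "kwargs": {
  "deltas": [
    [0, 0.03, 0, 0],
    [0, 0.03, 0, 0],
    [0, 0.03, 0, 0],
    [0, 0, 0, 0]
  ]
}}

```text
time: 7.3
tool_pos: [622.7, 199.4, 159.6]
tcp_rot: [-1.57, 0.01, 0.252]
contact_force: [-0.6, 0.1, -2.0]
grip_width: 56.5
```

```bash
cat > look.py <<'E'
import sys
from h import *
a=vision.capture('scene'); o=bot.get_obs()
print(o['tool_pos'].round(1),o['tcp_rot'].round(3),o['contact_force'].round(1))
i=cv2.cvtColor(a['img'],cv2.COLOR_RGB2BGR)[165:240,330:430]
cv2.imwrite('pics/'+sys.argv[1],cv2.resize(i,(800,600),interpolation=cv2.INTER_CUBIC))
E
python3 look.py l1.png
```

```text
[624.2 200.  162.6] [-1.571  0.006  0.252] [-0.4 -0.  -2.8]
```

View pics/l1.png

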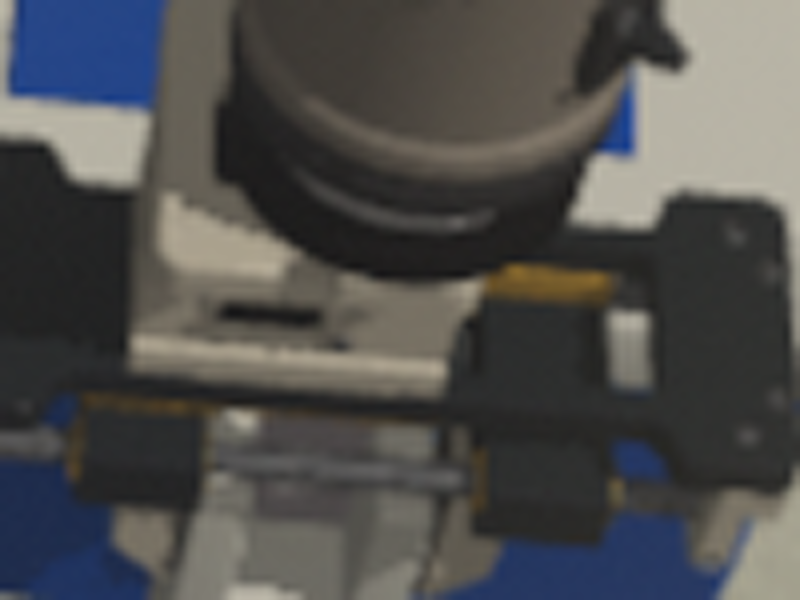

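The wrist hides the hole in this view, so I'll rely on the fit. I'll refine the box yaw and centre line from its blue lid label, which has long straight edges, using the saved first pictures.

```bash
cat > f3.py <<'E'
from h import *
q=np.load('q.npy')[1]
for cam,f,(x,y,w,h) in (('scene','s1.png',(320,135,100,60)),('top','t1.png',(155,220,110,85))):
    p=vision.capture(cam); i=cv2.imread('pics/'+f).astype(int)
    m=np.zeros(i.shape[:2],np.uint8); s=(i[...,0]-i[...,2]>50); m[y:y+h,x:x+w]=s[y:y+h,x:x+w]
    n,L,st,c=cv2.connectedComponentsWithStats(m); k=1+st[1:,4].argmax(); m=(L==k).astype(np.uint8)
    ct=max(cv2.findContours(m,cv2.RETR_EXTERNAL,cv2.CHAIN_APPROX_NONE)[0],key=len)[:,0]
    W=np.array([ray(p,u,172.)[:2] for u in ct],np.float32)
    r=cv2.minAreaRect(W); print(cam,r)
    c,sn=np.cos(q[2]),np.sin(q[2]); R=np.array([[c,sn],[-sn,c]])
    V=(W-q[:2])@R.T; lo,hi=V.min(0),V.max(0)
    for ax,v,o in ((0,lo[0],1),(0,hi[0],1),(1,lo[1],0),(1,hi[1],0)):
        e=V[(abs(V[:,ax]-v)<6)&(abs(V[:,o]-(lo[o]+hi[o])/2)<0.4*(hi[o]-lo[o]))]
        g=np.polyfit(e[:,o],e[:,ax],1); print(ax,g.round(4),len(e), 'mid',np.polyval(g,(lo[o]+hi[o])/2).round(2))
E
python3 f3.py
```

```text
scene ((464.59222412109375, 160.902587890625), (97.47659301757812, 157.3662109375), 13.349489212036133)
0 [ 1.910000e-02 -1.547382e+02] 59 mid -154.71
0 [ 1.50000e-02 -5.98004e+01] 63 mid -59.78
1 [-1.44000e-02 -7.76552e+01] 29 mid -76.11
1 [-6.30000e-03  7.86261e+01] 30 mid 79.3
top ((459.8081359863281, 162.41122436523438), (96.84260559082031, 157.1853790283203), 13.355796813964844)
0 [ 1.770000e-02 -1.590598e+02] 61 mid -158.98
0 [ 1.64000e-02 -6.41782e+01] 59 mid -64.11
1 [-1.71000e-02 -7.52991e+01] 37 mid -73.39
1 [-1.63000e-02  7.98509e+01] 38 mid 81.67
```

Request:
{"fn": "arm_command", "kwargs": {
  "deltas": [
    [0, 0, 0, 1.0],
    [-0.007, 0.003, 0, 0],
    [-0.007, 0.003, 0, 0],
    [0, 0, 0, 0],
    [0, 0, 0, 0]
  ]
}}

```text
time: 7.95
tool_pos: [611.3, 198.6, 159.0]
tcp_rot: [-1.571, -0.0, 0.237]
contact_force: [0.8, 0.3, -1.3]
grip_width: 56.3
```

Request:
{"fn": "arm_command", "kwargs": {
  "deltas": [
    [0, 0, 0, 0],
    [0, 0, 0, 0],
    [0, 0, 0, 0]
  ]
}}

```text
time: 8.25
tool_pos: [611.7, 198.6, 158.8]
tcp_rot: [-1.571, -0.0, 0.237]
contact_force: [0.7, -1.1, -1.3]
grip_width: 56.5
```

Request:
{"fn": "arm_command", "kwargs": {
  "deltas": [
    [0, 0.003, -0.0015, 0],
    [-0.004, 0, 0, 0],
    [-0.002, 0, 0, 0],
    [0, 0, 0, 0],
    [0, 0, 0, 0]
  ]
}}

```text
time: 8.75
tool_pos: [606.1, 195.7, 155.9]
tcp_rot: [-1.571, -0.0, 0.237]
contact_force: [-0.1, 0.0, -1.8]
grip_width: 56.1
```

Request:
{"fn": "arm_command", "kwargs": {
  "deltas": [
    [-0.002, 0, 0, 0],
    [0, 0, 0, 0],
    [0, 0, 0, 0]
  ]
}}

```text
time: 9.05
tool_pos: [604.1, 195.2, 155.8]
tcp_rot: [-1.571, -0.0, 0.237]
contact_force: [0.2, 0.3, -2.5]
grip_width: 56.3
```

Request:
{"fn": "arm_command", "kwargs": {
  "deltas": [
    [-0.002, 0, 0, 0],
    [0, 0, 0, 0],
    [0, 0, 0, 0]
  ]
}}

```text
time: 9.35
tool_pos: [602.0, 194.8, 155.6]
tcp_rot: [-1.571, 0.0, 0.237]
contact_force: [-0.5, -0.2, -3.3]
grip_width: 55.8
```

Request:
{"fn": "arm_command", "kwargs": {
  "deltas": [
    [-0.0015, 0, 0, 0],
    [0, 0, 0, 0],
    [0, 0, 0, 0]
  ]
}}

```text
time: 9.65
tool_pos: [600.6, 194.5, 155.7]
tcp_rot: [-1.571, 0.0, 0.237]
contact_force: [0.3, 0.6, -3.5]
grip_width: 56.4
```

Request:
{"fn": "arm_command", "kwargs": {
  "deltas": [
    [-0.0015, 0, 0, 0],
    [0, 0, 0, 0],
    [0, 0, 0, 0]
  ]
}}

```text
time: 9.95
tool_pos: [599.2, 194.1, 155.7]
tcp_rot: [-1.571, 0.0, 0.237]
contact_force: [-0.1, 2.7, -3.3]
grip_width: 56.2
```

Request:
{"fn": "arm_command", "kwargs": {
  "deltas": [
    [-0.0015, 0, 0, 0],
    [0, 0, 0, 0],
    [0, 0, 0, 0]
  ]
}}

```text
time: 10.25
tool_pos: [597.7, 193.8, 155.7]
tcp_rot: [-1.571, 0.0, 0.237]
contact_force: [0.7, 0.6, -2.3]
grip_width: 55.9
```

Request:
{"fn": "arm_command", "kwargs": {
  "deltas": [
    [-0.001, 0, 0, 0],
    [0, 0, 0, 0],
    [0, 0, 0, 0]
  ]
}}

```text
time: 10.55
tool_pos: [596.8, 193.5, 155.7]
tcp_rot: [-1.571, -0.0, 0.237]
contact_force: [1.7, 1.8, -3.6]
grip_width: 56.2
```

Request:
{"fn": "arm_command", "kwargs": {
  "deltas": [
    [-0.001, 0, 0, 0],
    [0, 0, 0, 0],
    [0, 0, 0, 0]
  ]
}}

```text
time: 10.85
tool_pos: [595.9, 193.3, 155.7]
tcp_rot: [-1.571, -0.0, 0.237]
contact_force: [0.7, 1.9, -3.6]
grip_width: 56.0
```

Request:
{"fn": "arm_command", "kwargs": {
  "deltas": [
    [-0.001, 0, 0, 0],
    [0, 0, 0, 0],
    [0, 0, 0, 0]
  ]
}}

```text
time: 11.15
tool_pos: [594.7, 193.0, 155.7]
tcp_rot: [-1.571, 0.0, 0.237]
contact_force: [0.2, 1.3, -3.6]
grip_width: 56.2
```

Request:
{"fn": "arm_command", "kwargs": {
  "deltas": [
    [0, 0, 0, 0],
    [0, 0, 0, 0]
  ]
}}

```text
time: 11.35
tool_pos: [594.7, 193.0, 155.7]
tcp_rot: [-1.571, 0.0, 0.237]
contact_force: [-0.1, 2.4, -2.3]
grip_width: 56.0
```

Request:
{"fn": "arm_command", "kwargs": {
  "deltas": [
    [-0.001, 0, 0, 0],
    [0, 0, 0, 0],
    [0, 0, 0, 0]
  ]
}}

```text
time: 11.65
tool_pos: [594.0, 192.8, 155.8]
tcp_rot: [-1.571, -0.0, 0.237]
contact_force: [0.2, 2.0, -4.0]
grip_width: 56.3
```

Request:
{"fn": "arm_command", "kwargs": {
  "deltas": [
    [-0.001, 0, 0, 0],
    [0, 0, 0, 0],
    [0, 0, 0, 0]
  ]
}}

```text
time: 11.95
tool_pos: [592.5, 192.4, 155.7]
tcp_rot: [-1.571, 0.001, 0.237]
contact_force: [-0.8, 1.3, -3.2]
grip_width: 56.0
```

Request:
{"fn": "arm_command", "kwargs": {
  "deltas": [
    [-0.001, 0, 0, 0],
    [0, 0, 0, 0],
    [0, 0, 0, 0]
  ]
}}

```text
time: 12.25
tool_pos: [592.0, 192.2, 155.8]
tcp_rot: [-1.571, -0.0, 0.237]
contact_force: [-0.4, 0.6, -2.7]
grip_width: 56.2
```

Request:
{"fn": "arm_command", "kwargs": {
  "deltas": [
    [-0.001, 0, 0, 0],
    [0, 0, 0, 0],
    [0, 0, 0, 0]
  ]
}}

```text
time: 12.55
tool_pos: [591.0, 191.9, 155.9]
tcp_rot: [-1.571, -0.0, 0.237]
contact_force: [0.4, 0.7, -2.0]
grip_width: 55.8
```

Request:
{"fn": "arm_command", "kwargs": {
  "deltas": [
    [-0.001, 0, 0, 0],
    [0, 0, 0, 0],
    [0, 0, 0, 0]
  ]
}}

```text
time: 12.85
tool_pos: [590.0, 191.8, 155.7]
tcp_rot: [-1.571, -0.0, 0.237]
contact_force: [0.5, 0.1, -2.2]
grip_width: 56.1
```

Request:
{"fn": "arm_command", "kwargs": {
  "deltas": [
    [-0.001, 0, 0, 0],
    [0, 0, 0, 0],
    [0, 0, 0, 0]
  ]
}}

```text
time: 13.15
tool_pos: [589.0, 191.6, 155.8]
tcp_rot: [-1.571, -0.0, 0.237]
contact_force: [0.0, 0.1, -2.2]
grip_width: 55.8
```

Request:
{"fn": "arm_command", "kwargs": {
  "deltas": [
    [-0.001, 0, 0, 0],
    [0, 0, 0, 0],
    [0, 0, 0, 0]
  ]
}}

```text
time: 13.45
tool_pos: [588.7, 191.5, 155.9]
tcp_rot: [-1.571, -0.002, 0.237]
contact_force: [3.0, 0.1, -3.6]
grip_width: 55.8
```

Request:
{"fn": "arm_command", "kwargs": {
  "deltas": [
    [-0.001, 0, 0, 0],
    [0, 0, 0, 0],
    [0, 0, 0, 0]
  ]
}}

```text
time: 13.75
tool_pos: [588.7, 191.4, 156.0]
tcp_rot: [-1.571, -0.004, 0.237]
contact_force: [7.2, 3.2, -4.8]
grip_width: 56.2
```

Request:
{"fn": "arm_command", "kwargs": {
  "deltas": [
    [-0.001, 0, 0, 0],
    [0, 0, 0, 0],
    [0, 0, 0, 0]
  ]
}}

```text
time: 14.05
tool_pos: [588.7, 191.5, 156.1]
tcp_rot: [-1.571, -0.006, 0.237]
contact_force: [10.9, 4.6, -7.5]
grip_width: 56.0
```

Request:
{"fn": "arm_command", "kwargs": {
  "deltas": [
    [0.0022, 0, 0, 0],
    [0, 0.002, 0, 0],
    [0, 0.002, 0, 0],
    [0, 0, 0, 0],
    [0, 0, 0, 0]
  ]
}}

```text
time: 14.55
tool_pos: [588.7, 191.5, 151.9]
tcp_rot: [-1.571, -0.001, 0.237]
contact_force: [4.9, 0.9, -1.6]
grip_width: 56.3
```

Request:
{"fn": "arm_command", "kwargs": {
  "deltas": [
    [0, 0.002, 0, 0],
    [0, 0, 0, 0],
    [0, 0, 0, 0]
  ]
}}

```text
time: 14.85
tool_pos: [588.7, 191.5, 149.9]
tcp_rot: [-1.571, -0.001, 0.237]
contact_force: [4.2, 2.0, -0.9]
grip_width: 55.7
```

Request:
{"fn": "arm_command", "kwargs": {
  "deltas": [
    [0, 0.002, 0, 0],
    [0, 0, 0, 0],
    [0, 0, 0, 0]
  ]
}}

```text
time: 15.15
tool_pos: [588.7, 191.5, 147.8]
tcp_rot: [-1.571, -0.001, 0.237]
contact_force: [4.8, 1.5, 1.1]
grip_width: 56.0
```

Request:
{"fn": "arm_command", "kwargs": {
  "deltas": [
    [0, 0.002, 0, 0],
    [0, 0, 0, 0],
    [0, 0, 0, 0]
  ]
}}

```text
time: 15.45
tool_pos: [588.7, 191.5, 145.8]
tcp_rot: [-1.571, -0.001, 0.237]
contact_force: [6.5, 2.3, -0.4]
grip_width: 56.3
```

Request:
{"fn": "arm_command", "kwargs": {
  "deltas": [
    [0, 0.001, 0, 0],
    [0, 0, 0, 0],
    [0, 0, 0, 0]
  ]
}}

```text
time: 15.75
tool_pos: [588.8, 191.5, 144.9]
tcp_rot: [-1.571, -0.001, 0.237]
contact_force: [4.8, 1.7, 1.2]
grip_width: 56.3
```

Request:
{"fn": "arm_command", "kwargs": {
  "deltas": [
    [0, 0.001, 0, 0],
    [0, 0, 0, 0],
    [0, 0, 0, 0]
  ]
}}

```text
time: 16.05
tool_pos: [588.7, 191.6, 143.9]
tcp_rot: [-1.571, -0.001, 0.237]
contact_force: [5.5, 2.5, 0.8]
grip_width: 56.2
```

Request:
{"fn": "arm_command", "kwargs": {
  "deltas": [
    [0.0003, 0.001, 0, 0],
    [0, 0, 0, 0],
    [0, 0, 0, 0]
  ]
}}

```text
time: 16.35
tool_pos: [588.7, 191.6, 142.6]
tcp_rot: [-1.571, -0.0, 0.237]
contact_force: [4.3, 1.5, 0.3]
grip_width: 55.6
```

Request:
{"fn": "arm_command", "kwargs": {
  "deltas": [
    [0, 0.001, 0, 0],
    [0, 0, 0, 0],
    [0, 0, 0, 0]
  ]
}}

```text
time: 16.65
tool_pos: [588.7, 191.5, 141.6]
tcp_rot: [-1.571, -0.0, 0.237]
contact_force: [5.2, 0.6, 0.7]
grip_width: 56.1
```

Request:
{"fn": "arm_command", "kwargs": {
  "deltas": [
    [0, 0.001, 0, 0],
    [0, 0, 0, 0],
    [0, 0, 0, 0]
  ]
}}

```text
time: 16.95
tool_pos: [588.8, 191.5, 140.7]
tcp_rot: [-1.571, -0.001, 0.237]
contact_force: [5.5, 2.7, 0.5]
grip_width: 56.2
```

Request:
{"fn": "arm_command", "kwargs": {
  "deltas": [
    [0, 0.001, 0, 0],
    [0, 0, 0, 0],
    [0, 0, 0, 0]
  ]
}}

```text
time: 17.25
tool_pos: [588.7, 191.5, 139.6]
tcp_rot: [-1.571, -0.0, 0.237]
contact_force: [5.1, 2.1, 1.4]
grip_width: 55.9
```

Request:
{"fn": "arm_command", "kwargs": {
  "deltas": [
    [0, 0.001, 0, 0],
    [0, 0, 0, 0],
    [0, 0, 0, 0]
  ]
}}

```text
time: 17.55
tool_pos: [588.8, 191.5, 139.1]
tcp_rot: [-1.571, -0.001, 0.237]
contact_force: [5.3, 1.7, 2.6]
grip_width: 56.0
```

Request:
{"fn": "arm_command", "kwargs": {
  "deltas": [
    [0, 0.001, 0, 0],
    [0, 0, 0, 0],
    [0, 0, 0, 0]
  ]
}}

```text
time: 17.85
tool_pos: [588.8, 191.5, 138.7]
tcp_rot: [-1.571, -0.001, 0.237]
contact_force: [2.6, 1.2, 8.6]
grip_width: 55.9
```

Request:
{"fn": "arm_command", "kwargs": {
  "deltas": [
    [0, 0.0005, 0, 0],
    [0, 0, 0, 0],
    [0, 0, 0, 0]
  ]
}}

```text
time: 18.15
tool_pos: [588.8, 191.5, 138.7]
tcp_rot: [-1.571, -0.002, 0.237]
contact_force: [1.0, 1.1, 10.8]
grip_width: 56.3
```

The slide has stopped firmly with upward force, after about 17 mm of travel from the start. I'll check the lock by easing the downward load and pulling gently outwards.

Request:
{"fn": "arm_command", "kwargs": {
  "deltas": [
    [0, -0.002, 0, 0],
    [0.002, 0, 0, 0],
    [0.0015, 0, 0, 0],
    [0, 0, 0, 0],
    [0, 0, 0, 0]
  ]
}}

```text
time: 18.65
tool_pos: [590.1, 191.9, 138.8]
tcp_rot: [-1.571, 0.005, 0.237]
contact_force: [-3.1, -1.3, 6.2]
grip_width: 55.9
```

Request:
{"fn": "arm_command", "kwargs": {
  "deltas": [
    [0.001, 0, 0, 0],
    [0, 0, 0, 0],
    [0, 0, 0, 0]
  ]
}}

```text
time: 18.95
tool_pos: [590.8, 192.1, 138.8]
tcp_rot: [-1.571, 0.005, 0.237]
contact_force: [-4.9, -0.0, 6.2]
grip_width: 56.1
```

Request:
{"fn": "arm_command", "kwargs": {
  "deltas": [
    [0.001, 0, 0, 0],
    [0, 0, 0, 0],
    [0, 0, 0, 0]
  ]
}}

```text
time: 19.25
tool_pos: [591.5, 192.3, 138.7]
tcp_rot: [-1.571, 0.006, 0.237]
contact_force: [-5.4, -1.3, 6.6]
grip_width: 55.7
```

Pulling outwards is resisted at about 5 N, so it is locked behind the head. I'll push it back to the face, release and rise.

Request:
{"fn": "arm_command", "kwargs": {
  "deltas": [
    [-0.003, 0, 0, 0],
    [-0.002, 0, 0, 0],
    [0, 0, 0, 0],
    [0, 0, 0, 0]
  ]
}}

```text
time: 19.65
tool_pos: [589.1, 191.7, 139.1]
tcp_rot: [-1.571, 0.0, 0.237]
contact_force: [1.9, 0.6, 1.8]
grip_width: 56.2
```

Request:
{"fn": "arm_command", "kwargs": {
  "deltas": [
    [0, 0, 0, 0],
    [0, 0, 0, 0]
  ]
}}

```text
time: 19.85
tool_pos: [589.1, 191.7, 139.2]
tcp_rot: [-1.571, 0.0, 0.237]
contact_force: [1.8, 0.4, 3.3]
grip_width: 56.5
```

Request:
{"fn": "arm_command", "kwargs": {
  "deltas": [
    [0, 0.001, 0, 0],
    [0, 0, 0, 0],
    [0, 0, 0, 0]
  ]
}}

```text
time: 20.15
tool_pos: [589.4, 191.8, 138.9]
tcp_rot: [-1.571, -0.001, 0.237]
contact_force: [2.6, 1.1, 6.6]
grip_width: 56.1
```

Request:
{"fn": "arm_command", "kwargs": {
  "deltas": [
    [0, 0, 0, 0],
    [0, 0, 0, 0],
    [0, 0, 0, 0],
    [0, 0, 0, 0],
    [0, 0, 0, 0]
  ],
  "claw": 55
}}

```text
time: 20.65
tool_pos: [588.8, 191.5, 137.9]
tcp_rot: [-1.571, 0.001, 0.237]
contact_force: [-0.4, -0.7, 0.4]
grip_width: 71.9
```

Request:
{"fn": "arm_command", "kwargs": {
  "deltas": [
    [0, -0.02, 0, 0],
    [0, -0.03, 0, 0],
    [0, -0.04, 0, 0],
    [0, -0.04, 0, 0],
    [0, -0.03, 0, 0]
  ]
}}

```text
time: 21.15
tool_pos: [589.2, 191.6, 301.1]
tcp_rot: [-1.571, -0.003, 0.237]
contact_force: [0.7, -0.2, -0.1]
grip_width: 72.2
```

Request:
{"fn": "arm_command", "kwargs": {
  "deltas": [
    [0, 0, -0.05, 0],
    [0, 0, -0.05, 0],
    [0, 0, -0.05, 0],
    [0, 0, -0.05, 0],
    [0, 0, 0, 0]
  ]
}}

```text
time: 21.65
tool_pos: [636.7, -9.3, 297.3]
tcp_rot: [-1.573, 0.001, 0.23]
contact_force: [-0.3, -0.2, -0.4]
grip_width: 71.6
```

Run:
```python
from h import *
a=vision.capture('scene');b=vision.capture('top'); o=bot.get_obs(); print(o['time'],o['tool_pos'],o['contact_force'])
B=lambda p:cv2.cvtColor(p['img'],cv2.COLOR_RGB2BGR)
z=cv2.resize(B(a)[175:250,330:430],(400,300),interpolation=cv2.INTER_CUBIC)
y=cv2.resize(B(b)[170:245,160:260],(400,300),interpolation=cv2.INTER_CUBIC)
cv2.imwrite('pics/end.png',np.vstack([np.hstack([z,y]),np.hstack([cv2.resize(B(a),(400,300)),cv2.resize(B(b),(400,300))])]))
```

```text
21.75 [635.9478712   -4.03804272 297.7294114 ] [-0.52424811  0.0486299  -0.0899106 ]
```

View pics/end.png

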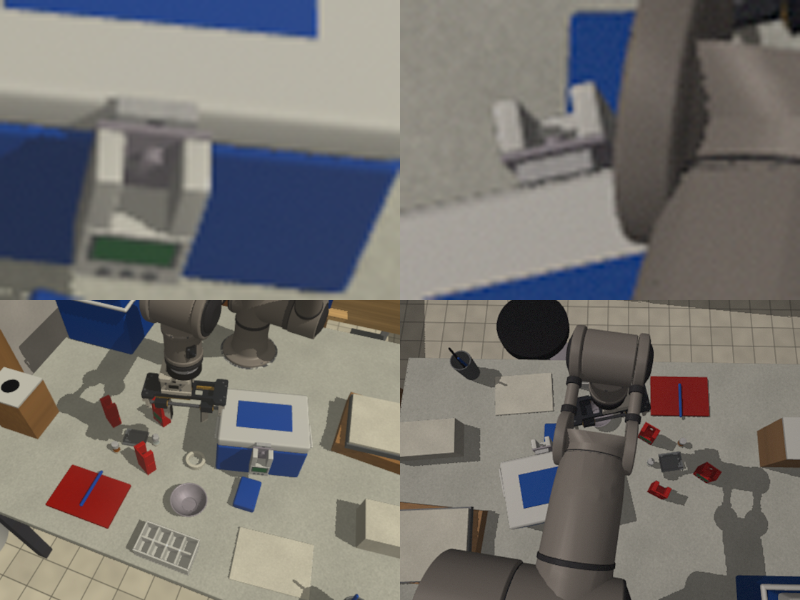

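The thermometer hangs upright and flat against the channel, at (150,190) in the first crop. The stud head shows in the pocket near (152,155) with the display facing outwards, and the bystanders have not moved. The arm is clear, so I'll hand in.

```bash
python3 -c "
from plant import job
print(job.close_job())"
```

```text
the job is handed in; nothing more can be done
None
```

The white thermometer now hangs on the cool box, and I handed the job in at about 22 s.

- **Fitting it on:** I gripped it across the side walls, lifted it out of the dock and slipped the keyhole over the stud on the first approach. There was no clear contact until the plate reached the channel face. I then slid it down about 17 mm until it stopped firmly.
- **Stud height:** The stop put the stud about 149 mm above the table, against my camera estimate of 152 mm. That 3 mm gap is slightly more than the keyhole's clearance, so it probably includes some error in the measured grip height.
- **Forces:** The pressing force was mostly about 5 N. It peaked at about 12 N sideways (about 14 N counting the vertical part) when the plate met the channel face, and at about 11 N when the slide bottomed out. Both were above the 5 N guide but under the 15 N limit.
- **Lock check:** Before letting go I pulled gently outwards, and it resisted with about 5 N. The tool moved 2.8 mm during that pull, so the thermometer may have slipped slightly in the fingers.
- **Last pictures:** After release, it hangs upright and close to the channel with its display outwards and the stud head visible in the pocket. The bystanders I could see had not moved. The arm hid part of the top view, and I did not re-measure any positions.

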